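# Balance the jam paddle across its rest

## Task

Lay the wooden jam paddle squarely across the raised bar of the white ceramic rest, at the paddle's balance point, so that it stays there level on the bar alone with both ends off the desk. Its broad blade makes it blade-heavy, so the balance point is not at its middle; the blade may point to either side. Leave the bamboo ruler where it is.

Things in the scene. Friction and masses are not known exactly. Their poses are not given: they have to be found in the camera images.
- paddle: Pale wood jam paddle, 300 mm long, 110 g, flat on the desk: straight handle 18 wide, 22 tall (x -150 to +72), then a broad blade 70 wide, 16 thick, round-ended (x +70 to +150). Origin: mid-length on the flat underside; x along it to the blade, z up. Centre of mass (balance point) at x = +30, that is 30 mm from mid-length towards the blade, on the handle. Grip it across the handle from above.
- rest: White ceramic rest, fixed to the desk: foot plate 90 (x) by 70 (y), 12 mm thick, with a raised bar 70 long (x), 30 wide (y), its flat top 45 mm above the desk. Origin: centre of the underside; x along the bar, z up. The paddle must lie across it, along its y, either way round; it tips if its centre of mass is over about 14 mm from the bar's centre line.
- ruler: Bystander, leave alone: flat bamboo ruler of one width, 220 x 30 x 5 mm, with marks along one edge and no blade, lying on the desk. Origin: centre of the underside; x along its length.
There are look-alikes about, which are no part of the job. Leave any black, green or pink look-alike of the rest alone.

How it is judged:
At the end, for the whole second after the job is handed in: The paddle lies at rest on the bar of the rest, right side up and level within about 10 degrees, its mid-length underside 38 to 53 mm above the desk, square across the bar within 20 degrees, its weight on the rest (over 0.3 N) and neither end down on the desk (contact force between paddle and rest above 0.3 N and angle between paddle's own z axis and vertical below 0.17 rad and z of paddle in the frame of rest between 0.038 and 0.053 m and angle between the x axis of paddle and the y axis of rest, either way round below 0.35 rad and linear speed of paddle below 0.02 m/s and angular speed of paddle below 0.1 rad/s); the robot touches nothing.
It fails at once if the ruler is moved more than 30 mm (distance of ruler from where it was at the start of the episode above 0.03 m).
It also fails if it takes over 38 s, if anything falls off the work surface, if the arm or the gripper's body presses on something with over 40 N, if the wrist force passes 120 N, or if a joint passes its speed limit or range.

## Robot

A 7-joint arm with a two-finger parallel gripper is mounted at the origin on the work surface. World frame = base frame: x ahead of the robot, y to its left, z up, the work surface at z = 0. Lengths are in m, angles in rad, forces in N, time in s.
With the tool pointing down it reaches from about 0.4 to 0.875 m from the base axis. Payload 4.4 kg.
Tool frame: the origin (TCP) lies on the centre line of the jaws, within the pads' length; the fingertips stand bot.tips_ahead ahead of it and the grasp point (between the pads) is the TCP (bot.tips_ahead is the distance from the TCP to the fingertips, in m); z points along the fingers, y is the line along which they close (so a half turn about z gives the same grasp; the last joint's range is limited). The gripper opens to 85 mm and grips with 20 to 120 N. Pads are 22 mm wide; open, the fingers measure 114 mm over their backs; the gripper's body (76 mm by 85 mm) begins 54 mm behind the grasp point. The pads swing forward as they close: fully open they stand 13 mm farther back than shut.
Start: joints at [1.268, 0.628, 0.038, 1.517, -0.027, 0.996, -0.02], TCP at [0.153, -0.632, 0.25] pointing down, gripper open.
Joint ranges: [-3.06, 3.06], [-0.37, 2.12], [-1.25, 1.32], [0.18, 2.47], [-1.1, 4.24], [0.23, 1.98], [-2.94, 2.94]. Speed limits (rad/s): [2.57, 2.57, 3.14, 3.14, 3.14, 3.14, 3.14].

## Interface

Orientations are given as a rotation vector (axis times angle).
In Python, from rig import bot gives the robot as it stands.
- The arm moves only by the tool drive_tool, never from a script. Its argument "steps" is a list of rows, each an object of numbers: "dx", "dy", "dz": the shift along the tool's x, y, z each as a share of 0.3 m, from -1 to 1; "wx", "wy", "wz": the turn, a rotation vector about the tool's x, y, z each as a share of pi rad, from -1 to 1. In form: [{"dx": .., "dy": .., "dz": .., "wx": .., "wy": .., "wz": ..}, ...]. A call has 1 to 20 rows; each row is the pose to reach, as a shift and turn from the pose commanded when the call began, along the tool's axes at that moment, turning the shorter way round; what a row does not reach only later rows make up. A row lasts 1/10 s, in which the tool goes at most 50 mm and 8.59 degrees, less where a joint would pass 70% of its speed; a pose out of reach is approached as far as the arm can. A call with a number of a shift or a turn outside -1 to 1 is refused whole. A call with a gripper value outside its range is refused whole. "hand" is the gripper's target within -1 to 1 (shut at 1, half-way at 0, fully open at -1), set as the call begins (left out, the last holds). The fingers move at their own pace and stop on an object; "grip_force" is the grip in N (left out, the last holds). Time passes only in rows, so rows that repeat a pose let the fingers close. It gives the time, the measured TCP pose, the force, the opening and the grip force at its end, in the units of the state.
- bot.read_state(): the state, without advancing time (a new reading comes with each control period).
- bot.snapshot(name): name is "scene" or "top"; returns a dict with "image" (480x640x3 uint8, red, green, blue), "z_map" (480x640 float32, m along the optical axis (not along the pixel's ray), 0 where there is no reading), "fx", "fy", "cx", "cy" (pixels), "R" (3x3) and "t" (3): a world point X has camera coordinates R X + t. Camera axes: x right, y down, z forward; pixel columns grow to the right and rows downward; lengths in m; the calibration is good to about 2 mm. A picture is of the moment at which its call begins.
- bot.hand_in(): hands the job in; it is judged then, once.
The state is a dict: "clock": time; "qpos": joint angles; "qvel": joint speeds; "joint_efforts": joint torques, N m; "tcp_pos": TCP position; "ee_rot": TCP orientation; "contact_force": force on the tool from outside, world axes, zero at the start; "wrist_torque": the same for the moment, N m; "gripper_width": finger opening in m; "grasp_force": force on a finger pad.
Only numpy, scipy, OpenCV 4.12 (cv2) and the standard library are available. Lean on these libraries where they do the work, as an engineer would, in place of code of your own. Each camera call takes 0.05 s, during which the arm holds its last target. There are 200 camera calls.

## Working session

There is one attempt and no reset: what is moved stays moved. The work goes in short steps, Python scripts to look and compute and a tool call to move; the robot and the scene stay as the last step left them, time stands still between calls to the robot, and variables do not carry over. Pictures are saved under pics/ and viewed, at most 10 in all, crops included, and the job is handed in when it is done.

Besides the shell and the picture viewer there is one more tool, called by a JSON object that holds its "fn" and its "kwargs", one argument or row to a line. drive_tool: Moves the arm, as the interface text tells. Shift numbers are shares of 0.3 m and turn numbers shares of pi rad, none past 1 either way. Its arguments: {"type":"object","properties":{"steps":{"type":"array"},"hand":{"type":"number"},"grip_force":{"type":"number"}},"required":["steps"]}

```bash
mkdir -p pics; cat > h.py <<'E'
import numpy as np,cv2
from rig import bot
def pts(s):
    z=s["z_map"];v,u=np.mgrid[:480,:640]
    c=np.stack([(u-s["cx"])/s["fx"]*z,(v-s["cy"])/s["fy"]*z,z],-1)
    return (c-s["t"])@s["R"]
E
python3 - <<'E'
from h import *
for n in("top","scene"):
    s=bot.snapshot(n);np.savez(n+".npz",**s);cv2.imwrite(f"pics/{n}1.png",s["image"][:,:,::-1])
    print(n,-s["R"].T@s["t"])
st=bot.read_state();print(st["clock"],st["tcp_pos"],st["ee_rot"],bot.tips_ahead)
E
```

```text
top [ 0.47174206 -0.09942971  0.97546529]
scene [0.88873286 0.31785403 0.85551721]
0.1 [ 0.15240584 -0.63135631  0.24948751] [-3.11794401e+00 -3.70950399e-01  3.41688767e-04] 0.019
```

View pics/top1.png

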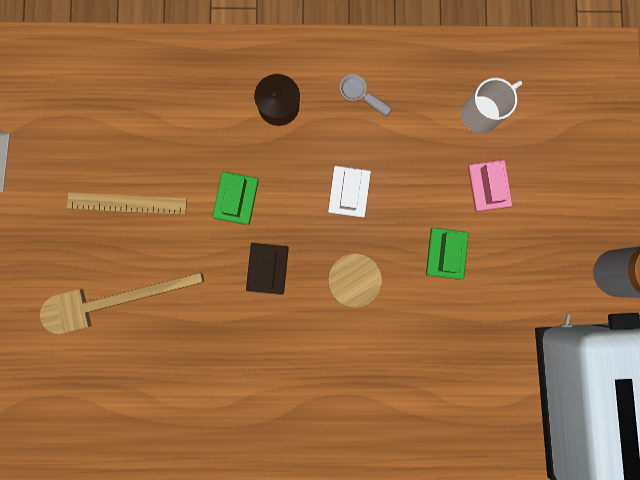

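View pics/scene1.png

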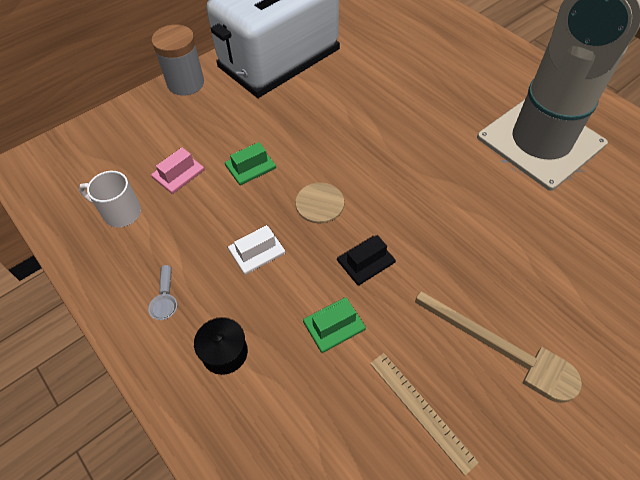

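The top view shows these candidates:
- **Paddle or ruler:** the long wooden thing at (120,300) has a broad blade at (65,312) and a handle end at (202,278), so it is the paddle. The one at (127,204) has one width and marks, so it is the ruler.
- **Rest:** the one at (350,190) is white. The others are green at (236,197) and (448,253), black at (267,268) and pink at (490,186), so they are look-alikes. The disc at (355,280) has no handle.

Next I'll measure both and confirm them in one crop.

```bash
python3 - <<'E'
from h import *
s=dict(np.load("top.npz"));P=pts(s);im=s["image"]
print("desk z",np.median(P[380:440,200:400,2]))
v,u=np.mgrid[:480,:640]
print(P[190,127],P[240,320],P[268,267],P[197,236])
# paddle: by height in its window
m=(P[...,2]>.009)&(P[...,2]<.04)&(u>30)&(u<215)&(v>260)&(v<345)
Q=P[m];print("paddle n",len(Q),"z",np.percentile(Q[:,2],[5,50,95]))
r=cv2.minAreaRect(Q[:,:2].astype(np.float32)*1000);print("rect",r)
hm=m&(u>100);H=P[hm];c=H[:,:2].mean(0)
vx,vy,x0,y0=cv2.fitLine(H[:,:2].astype(np.float32),cv2.DIST_L2,0,1e-4,1e-4).ravel()
d=np.array([vx,vy]);B=P[m&(u<75)][:,:2].mean(0);d=d*np.sign((B-c)@d)
t=(Q[:,:2]-c)@d;n=np.array([-d[1],d[0]]);w=(Q[:,:2]-c)@n
print("len",np.ptp(t),"blade w",np.ptp(w),"handle w",np.ptp((H[:,:2]-c)@n),"handle z",np.median(H[:,2]))
mid=c+d*(t.max()+t.min())/2;print("mid",mid,"com",mid+.03*d,"yaw",np.arctan2(d[1],d[0]))
m2=(im.min(-1)>150)&(u>320)&(u<380)&(v>160)&(v<225);R=P[m2]
print("foot",cv2.minAreaRect(R[:,:2].astype(np.float32)*1000))
T=P[m2&(P[...,2]>.04)];r=cv2.minAreaRect(T[:,:2].astype(np.float32)*1000);print("bar",r,np.median(T[:,2]))
bx=cv2.boxPoints(r);e=max(bx[1]-bx[0],bx[2]-bx[1],key=np.linalg.norm);print("bar yaw",np.arctan2(e[1],e[0]))
cv2.imwrite("pics/crop.png",cv2.resize(im[150:350,25:400,::-1],None,fx=2,fy=2))
E
```

```text
desk z 0.0007237828514915568
[ 6.54006200e-01  2.42322715e-01 -4.86335825e-04] [ 0.55950735 -0.12093559  0.00292031] [ 0.50555601 -0.02556817  0.04522339] [0.63250109 0.03047983 0.04938837]
paddle n 2878 z [0.01392393 0.01849428 0.0245388 ]
rect ((452.0911560058594, 241.31439208984375), (70.0980453491211, 301.4136962890625), 14.718087196350098)
len 0.3014140245443731 blade w 0.07010021417859946 handle w 0.0186542221130326 handle z 0.022420208076054503
mid [0.45142817 0.24114061] com [0.44380284 0.27015533] yaw 1.8277936416547491
foot ((581.6536865234375, -160.4634246826172), (73.68985748291016, 240.4008026123047), 77.99850463867188)
bar ((575.5111694335938, -152.43310546875), (39.85520553588867, 229.6106719970703), 72.79000854492188) 0.045725379173662734
bar yaw -0.30037105
```

View pics/crop.png

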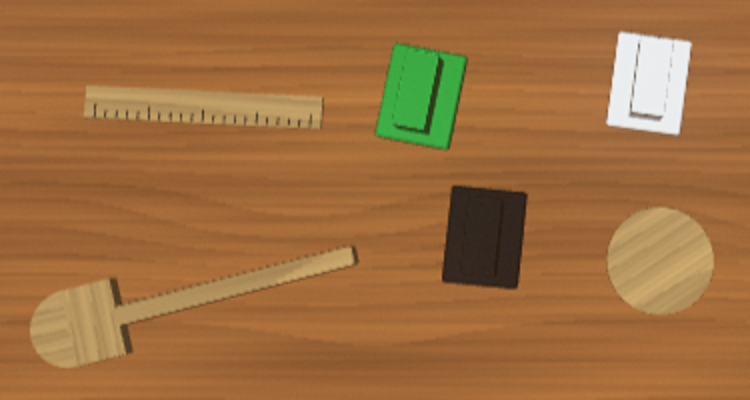

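The crop confirms it: the bladed paddle is at crop (70,320) to (350,255), the ruler is separate at (205,107), and the white rest is at (650,85) with its bar running up the image. The paddle's sizes check out (301 × 70, handle 18.7). The rest's outline picked up depth outliers, so I'll measure it again by ray casting.

```bash
cat >> h.py <<'E'
from scipy.spatial.transform import Rotation as Ro
def cast(s,uv,h):
    uv=np.asarray(uv,float);c=np.c_[(uv[:,0]-s["cx"])/s["fx"],(uv[:,1]-s["cy"])/s["fy"],np.ones(len(uv))]
    d=c@s["R"];o=-s["R"].T@s["t"];return o+d*((h-o[2])/d[:,2])[:,None]
def go(p,yaw):  # yaw = tool x direction, tool down; shares of shift/turn from now
    st=bot.read_state();R=Ro.from_rotvec(st["ee_rot"])
    T=Ro.from_euler("z",yaw)*Ro.from_euler("x",np.pi)
    print("shift",np.round(R.inv().apply(np.array(p)-st["tcp_pos"])/.3,3),"turn",np.round((R.inv()*T).as_rotvec()/np.pi,4))
E
python3 - <<'E'
from h import *
s=dict(np.load("top.npz"));P=pts(s);im=s["image"];v,u=np.mgrid[:480,:640]
m=((im.min(-1)>130)&(u>320)&(u<380)&(v>155)&(v<225)).astype(np.uint8)
c=max(cv2.findContours(m,0,2)[0],key=cv2.contourArea)
def rep(n,q):
    r=cv2.minAreaRect((q[:,:2]*1000).astype(np.float32));b=cv2.boxPoints(r);e=max(b[1]-b[0],b[2]-b[1],key=np.linalg.norm)
    print(n,r,"yaw",np.arctan2(e[1],e[0]))
rep("foot",cast(s,c.reshape(-1,2),.012))
k=(m>0)&(abs(P[...,2]-.045)<.006)
k=cv2.morphologyEx(k.astype(np.uint8),cv2.MORPH_OPEN,np.ones((3,3)));c=max(cv2.findContours(k,0,2)[0],key=cv2.contourArea)
rep("bar",cast(s,c.reshape(-1,2),.045))
t=P[330:,545:].reshape(-1,3);print("toaster",np.percentile(t,[2,98],axis=0))
t=P[310:340,605:].reshape(-1,3);print(t[:,2].max())
st=bot.read_state();print(Ro.from_rotvec(st["ee_rot"]).as_matrix().round(3))
go([.45,-.40,.33],0); go([.444,.27,.1],1.828); go([.444,.27,.1],1.828-np.pi)
E
```

```text
foot ((650.81494140625, -175.25616455078125), (69.21807861328125, 90.31578063964844), 82.16991424560547) yaw -0.13666059
bar ((650.5347290039062, -175.54238891601562), (29.939380645751953, 69.63446044921875), 82.23176574707031) yaw -0.13558117
toaster [[ 0.15992724 -0.59381372  0.01816078]
 [ 0.4003895  -0.51704423  0.18792855]]
0.9754652943327009
[[ 0.972  0.235 -0.   ]
 [ 0.235 -0.972  0.002]
 [-0.    -0.002 -1.   ]]
shift [ 1.145 -0.517 -0.268] turn [-0.0005  0.0001  0.0754]
shift [ 1.65  -2.692  0.503] turn [-4.000e-04 -4.000e-04 -5.065e-01]
shift [ 1.65  -2.692  0.503] turn [-4.000e-04  4.000e-04  4.935e-01]
```

{"fn": "drive_tool", "kwargs": {
  "steps": [
    {"dz": -0.27},
    {"dz": -0.27},
    {"dx": 1,"dy": -0.5,"dz": -0.27,"wz": -0.25},
    {"dx": 1,"dy": -0.5,"dz": -0.27,"wz": -0.25},
    {"dx": 1,"dy": -0.5,"dz": -0.27,"wz": -0.25},
    {"dx": 1,"dy": -0.5,"dz": -0.27,"wz": -0.25},
    {"dx": 1,"dy": -0.5,"dz": -0.27,"wz": -0.25},
    {"dx": 1,"dy": -0.5,"dz": -0.27,"wz": -0.25},
    {"dx": 1,"dy": -0.5,"dz": -0.27,"wz": -0.25},
    {"dx": 1,"dy": -0.5,"dz": -0.27,"wz": -0.25},
    {"dx": 1,"dy": -0.5,"dz": -0.27,"wz": -0.25},
    {"dx": 1,"dy": -0.5,"dz": -0.27,"wz": -0.25}
  ],
  "hand": -1
}}

```text
invalid input
```

```bash
python3 - <<'E'
from h import *
st=bot.read_state();print(st["clock"],st["tcp_pos"],st["qpos"].__array__().round(2) if hasattr(st["qpos"],"__array__") else st["qpos"])
go([.58,-.13,.25],1.828);go([.444,.27,.12],1.828)
E
```

```text
0.1 [ 0.15240584 -0.63135631  0.24948751] [ 1.27  0.63  0.04  1.52 -0.03  1.   -0.02]
shift [ 1.778 -1.29   0.   ] turn [-4.000e-04 -4.000e-04 -5.065e-01]
shift [ 1.65  -2.692  0.436] turn [-4.000e-04 -4.000e-04 -5.065e-01]
```

{"fn": "drive_tool", "kwargs": {
  "steps": [
    {"dx": 0,"dy": 0,"dz": -0.27,"wx": 0,"wy": 0,"wz": 0},
    {"dx": 0,"dy": 0,"dz": -0.27,"wx": 0,"wy": 0,"wz": 0},
    {"dx": 1,"dy": -0.5,"dz": -0.27,"wx": 0,"wy": 0,"wz": -0.25},
    {"dx": 1,"dy": -0.5,"dz": -0.27,"wx": 0,"wy": 0,"wz": -0.25},
    {"dx": 1,"dy": -0.5,"dz": -0.27,"wx": 0,"wy": 0,"wz": -0.25},
    {"dx": 1,"dy": -0.5,"dz": -0.27,"wx": 0,"wy": 0,"wz": -0.25},
    {"dx": 1,"dy": -0.5,"dz": -0.27,"wx": 0,"wy": 0,"wz": -0.25},
    {"dx": 1,"dy": -0.5,"dz": -0.27,"wx": 0,"wy": 0,"wz": -0.25},
    {"dx": 1,"dy": -0.5,"dz": -0.27,"wx": 0,"wy": 0,"wz": -0.25},
    {"dx": 1,"dy": -0.5,"dz": -0.27,"wx": 0,"wy": 0,"wz": -0.25},
    {"dx": 1,"dy": -0.5,"dz": -0.27,"wx": 0,"wy": 0,"wz": -0.25},
    {"dx": 1,"dy": -0.5,"dz": -0.27,"wx": 0,"wy": 0,"wz": -0.25}
  ],
  "hand": -1
}}

```text
clock: 1.3
tcp_pos: [0.4075, -0.4168, 0.331]
ee_rot: [-2.741, -1.534, 0.002]
contact_force: [-0.1, -0.8, -0.1]
gripper_width: 0.0855
grasp_force: 0.0
```

{"fn": "drive_tool", "kwargs": {
  "steps": [
    {"dx": 1,"dy": -0.2,"dz": 0,"wx": 0,"wy": 0,"wz": -0.257},
    {"dx": 1,"dy": -0.2,"dz": 0,"wx": 0,"wy": 0,"wz": -0.257},
    {"dx": 1,"dy": -0.2,"dz": 0,"wx": 0,"wy": 0,"wz": -0.257},
    {"dx": 1,"dy": -0.2,"dz": 0,"wx": 0,"wy": 0,"wz": -0.257},
    {"dx": 1,"dy": -0.2,"dz": 0,"wx": 0,"wy": 0,"wz": -0.257},
    {"dx": 1,"dy": -0.2,"dz": 0,"wx": 0,"wy": 0,"wz": -0.257},
    {"dx": 1,"dy": -0.2,"dz": 0,"wx": 0,"wy": 0,"wz": -0.257},
    {"dx": 1,"dy": -0.2,"dz": 0,"wx": 0,"wy": 0,"wz": -0.257},
    {"dx": 1,"dy": -0.2,"dz": 0,"wx": 0,"wy": 0,"wz": -0.257}
  ]
}}

```text
clock: 2.2
tcp_pos: [0.5135, -0.1311, 0.331]
ee_rot: [1.921, 2.486, -0.003]
contact_force: [0.4, -0.7, 0.1]
gripper_width: 0.0856
grasp_force: 0.0
```

```bash
python3 - <<'E'
from h import *
go([.444,.27,.12],1.828)
E
```

```text
shift [1.353 0.114 0.702] turn [-0.0004  0.0004 -0.0008]
```

{"fn": "drive_tool", "kwargs": {
  "steps": [
    {"dx": 1,"dy": 0.11,"dz": 0.3,"wx": 0,"wy": 0,"wz": 0},
    {"dx": 1,"dy": 0.11,"dz": 0.3,"wx": 0,"wy": 0,"wz": 0},
    {"dx": 1,"dy": 0.11,"dz": 0.3,"wx": 0,"wy": 0,"wz": 0},
    {"dx": 1,"dy": 0.11,"dz": 0.3,"wx": 0,"wy": 0,"wz": 0},
    {"dx": 1,"dy": 0.11,"dz": 0.3,"wx": 0,"wy": 0,"wz": 0},
    {"dx": 1,"dy": 0.11,"dz": 0.3,"wx": 0,"wy": 0,"wz": 0},
    {"dx": 1,"dy": 0.11,"dz": 0.3,"wx": 0,"wy": 0,"wz": 0}
  ]
}}

```text
clock: 2.9
tcp_pos: [0.4683, 0.1729, 0.2403]
ee_rot: [-1.912, -2.49, -0.001]
contact_force: [-0.3, 0.2, -0.2]
gripper_width: 0.0854
grasp_force: 0.0
```

{"fn": "drive_tool", "kwargs": {
  "steps": [
    {"dx": 0.353,"dy": 0,"dz": 0.4,"wx": 0,"wy": 0,"wz": 0},
    {"dx": 0.353,"dy": 0,"dz": 0.4,"wx": 0,"wy": 0,"wz": 0},
    {"dx": 0.353,"dy": 0,"dz": 0.4,"wx": 0,"wy": 0,"wz": 0},
    {"dx": 0.353,"dy": 0,"dz": 0.4,"wx": 0,"wy": 0,"wz": 0},
    {"dx": 0.353,"dy": 0,"dz": 0.4,"wx": 0,"wy": 0,"wz": 0},
    {"dx": 0.353,"dy": 0,"dz": 0.4,"wx": 0,"wy": 0,"wz": 0}
  ]
}}

```text
clock: 3.5
tcp_pos: [0.4439, 0.2702, 0.1218]
ee_rot: [1.919, 2.485, -0.001]
contact_force: [0.1, 0.2, 0.1]
gripper_width: 0.0856
grasp_force: 0.0
```

```bash
python3 - <<'E'
from h import *
go([.4438,.2702,.024],1.828)
for n in("top","scene"):
    s=bot.snapshot(n);cv2.imwrite(f"pics/{n}2.png",s["image"][:,:,::-1])
E
```

```text
shift [ 0.001 -0.     0.326] turn [ 0.0003  0.0005 -0.0006]
```

View pics/scene2.png

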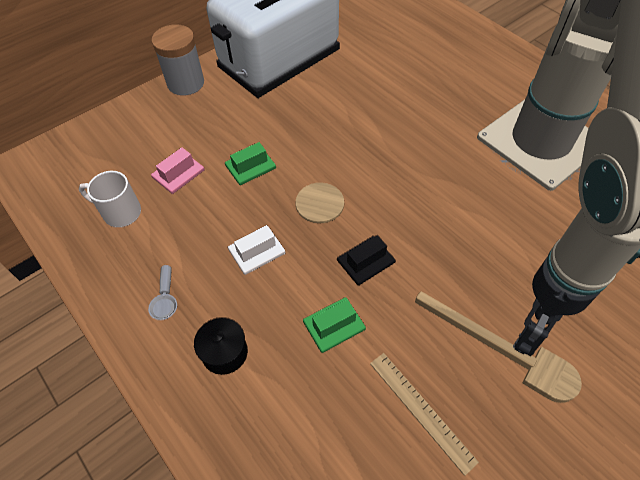

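The scene view shows the gripper at (530,340), straddling the handle just behind the blade as planned. I'll go down and grip.

{"fn": "drive_tool", "kwargs": {
  "steps": [
    {"dx": 0,"dy": 0,"dz": 0.15,"wx": 0,"wy": 0,"wz": 0},
    {"dx": 0,"dy": 0,"dz": 0.25,"wx": 0,"wy": 0,"wz": 0},
    {"dx": 0,"dy": 0,"dz": 0.3,"wx": 0,"wy": 0,"wz": 0},
    {"dx": 0,"dy": 0,"dz": 0.326,"wx": 0,"wy": 0,"wz": 0},
    {"dx": 0,"dy": 0,"dz": 0.326,"wx": 0,"wy": 0,"wz": 0},
    {"dx": 0,"dy": 0,"dz": 0.326,"wx": 0,"wy": 0,"wz": 0}
  ]
}}

```text
clock: 4.2
tcp_pos: [0.4433, 0.2724, 0.0246]
ee_rot: [1.917, 2.488, 0.003]
contact_force: [-0.3, 0.2, -0.2]
gripper_width: 0.0852
grasp_force: 0.0
```

{"fn": "drive_tool", "kwargs": {
  "steps": [
    {"dx": 0,"dy": 0,"dz": 0,"wx": 0,"wy": 0,"wz": 0},
    {"dx": 0,"dy": 0,"dz": 0,"wx": 0,"wy": 0,"wz": 0},
    {"dx": 0,"dy": 0,"dz": 0,"wx": 0,"wy": 0,"wz": 0},
    {"dx": 0,"dy": 0,"dz": 0,"wx": 0,"wy": 0,"wz": 0},
    {"dx": 0,"dy": 0,"dz": 0,"wx": 0,"wy": 0,"wz": 0},
    {"dx": 0,"dy": 0,"dz": 0,"wx": 0,"wy": 0,"wz": 0},
    {"dx": 0,"dy": 0,"dz": 0,"wx": 0,"wy": 0,"wz": 0},
    {"dx": 0,"dy": 0,"dz": 0,"wx": 0,"wy": 0,"wz": 0},
    {"dx": 0,"dy": 0,"dz": 0,"wx": 0,"wy": 0,"wz": 0},
    {"dx": 0,"dy": 0,"dz": 0,"wx": 0,"wy": 0,"wz": 0}
  ],
  "hand": 1,
  "grip_force": 50
}}

```text
clock: 5.2
tcp_pos: [0.4426, 0.2727, 0.0239]
ee_rot: [1.916, 2.489, 0.001]
contact_force: [-0.6, 0.3, 5.1]
gripper_width: 0.0166
grasp_force: 50.4
```

{"fn": "drive_tool", "kwargs": {
  "steps": [
    {"dx": 0,"dy": 0,"dz": -0.1,"wx": 0,"wy": 0,"wz": 0},
    {"dx": 0,"dy": 0,"dz": -0.25,"wx": 0,"wy": 0,"wz": 0},
    {"dx": 0,"dy": 0,"dz": -0.4,"wx": 0,"wy": 0,"wz": 0},
    {"dx": 0,"dy": 0,"dz": -0.5,"wx": 0,"wy": 0,"wz": 0},
    {"dx": 0,"dy": 0,"dz": -0.5,"wx": 0,"wy": 0,"wz": 0},
    {"dx": 0,"dy": 0,"dz": -0.5,"wx": 0,"wy": 0,"wz": 0}
  ]
}}

```text
clock: 5.8
tcp_pos: [0.4423, 0.272, 0.1736]
ee_rot: [1.916, 2.489, 0.0]
contact_force: [0.2, -0.4, -1.1]
gripper_width: 0.0168
grasp_force: 49.6
```

```bash
python3 - <<'E'
from h import *
go([.6507,-.1754,.12],1.435)
s=bot.snapshot("scene");cv2.imwrite("pics/scene3.png",s["image"][:,:,::-1])
E
```

```text
shift [-1.619  0.291  0.179] turn [0.0002 0.     0.1255]
```

View pics/scene3.png

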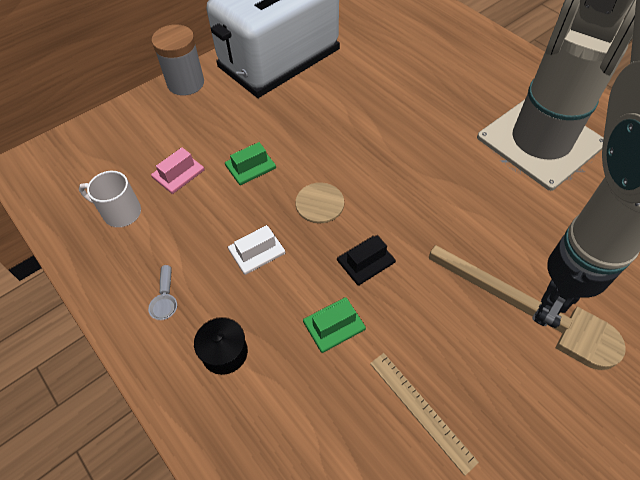

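The paddle is lifted and level, held at (552,310) just behind the blade. I'll carry it to the rest in two moves.

{"fn": "drive_tool", "kwargs": {
  "steps": [
    {"dx": -0.1,"dy": 0.02,"dz": 0,"wx": 0,"wy": 0,"wz": 0.02},
    {"dx": -0.25,"dy": 0.05,"dz": 0,"wx": 0,"wy": 0,"wz": 0.03},
    {"dx": -0.4,"dy": 0.08,"dz": 0,"wx": 0,"wy": 0,"wz": 0.05},
    {"dx": -0.55,"dy": 0.1,"dz": 0,"wx": 0,"wy": 0,"wz": 0.07},
    {"dx": -0.7,"dy": 0.13,"dz": 0,"wx": 0,"wy": 0,"wz": 0.09},
    {"dx": -0.85,"dy": 0.16,"dz": 0,"wx": 0,"wy": 0,"wz": 0.11},
    {"dx": -1,"dy": 0.18,"dz": 0,"wx": 0,"wy": 0,"wz": 0.1255},
    {"dx": -1,"dy": 0.18,"dz": 0,"wx": 0,"wy": 0,"wz": 0.1255}
  ]
}}

```text
clock: 6.65
tcp_pos: [0.572, -0.0129, 0.1708]
ee_rot: [2.377, 2.05, -0.009]
contact_force: [0.1, 0.2, -1.4]
gripper_width: 0.0166
grasp_force: 49.6
```

```bash
python3 - <<'E'
from h import *
go([.6507,-.1754,.12],1.435)
E
```

```text
shift [-0.496  0.339  0.172] turn [-0.0006  0.0019 -0.0037]
```

{"fn": "drive_tool", "kwargs": {
  "steps": [
    {"dx": -0.12,"dy": 0.08,"dz": 0,"wx": 0,"wy": 0,"wz": 0},
    {"dx": -0.25,"dy": 0.17,"dz": 0,"wx": 0,"wy": 0,"wz": 0},
    {"dx": -0.37,"dy": 0.26,"dz": 0.05,"wx": 0,"wy": 0,"wz": 0},
    {"dx": -0.45,"dy": 0.31,"dz": 0.12,"wx": 0,"wy": 0,"wz": 0},
    {"dx": -0.496,"dy": 0.339,"dz": 0.17,"wx": 0,"wy": 0,"wz": 0},
    {"dx": -0.496,"dy": 0.339,"dz": 0.17,"wx": 0,"wy": 0,"wz": 0},
    {"dx": -0.496,"dy": 0.339,"dz": 0.17,"wx": 0,"wy": 0,"wz": 0}
  ]
}}

```text
clock: 7.35
tcp_pos: [0.6506, -0.1635, 0.1208]
ee_rot: [-2.363, -2.064, 0.002]
contact_force: [1.1, -0.5, -1.2]
gripper_width: 0.0168
grasp_force: 49.6
```

```bash
python3 - <<'E'
from h import *
s=bot.snapshot("top");P=pts(s);cv2.imwrite("pics/top4.png",s["image"][:,:,::-1])
st=bot.read_state();p=np.array(st["tcp_pos"]);print(p)
zm=p[2]-.002 # handle top
# paddle: height band, split to handle tail (y<-.22) and blade (y>-.12)
m=(abs(P[...,2]-(zm-.003))<.012)
k=cv2.connectedComponents(m.astype(np.uint8))[1]
def blob(sel):
    kk=cv2.morphologyEx((m&sel).astype(np.uint8),cv2.MORPH_OPEN,np.ones((3,3)))
    n,l,stt,c=cv2.connectedComponentsWithStats(kk);i=1+stt[1:,4].argmax();return P[l==i]
near=(abs(P[...,0]-.66)<.1)
T=blob(near&(P[...,1]<-.22)&(P[...,1]>-.40));B=blob(near&(P[...,1]>-.135)&(P[...,1]<.05))
f=cv2.fitLine(T[:,:2].astype(np.float32),cv2.DIST_L2,0,1e-4,1e-4).ravel()
d=f[:2]*np.sign(f[1]);print("dir yaw",np.arctan2(d[1],d[0]),"T z",np.median(T[:,2]),"B z",np.median(B[:,2]),len(T),len(B))
o=f[2:];a=((T[:,:2]-o)@d).min();b=((B[:,:2]-o)@d).max()
print("len",b-a); tip=o+a*d; end=o+b*d
com=(tip+end)/2+.03*d; print("com",com,"tcp-com along",(p[:2]-com)@d)
zt=np.polyfit((T[:,:2]-o)@d,T[:,2],1);print("tail slope",zt[0])
go([.6507,-.1754,.069],1.435)
E
```

```text
[ 0.65136081 -0.16265957  0.12195647]
dir yaw 0.14790101 T z 0.11876636627803061 B z 0.11305911444590866 46 1838
len 0.11453709225838046
com [ 0.70388861 -0.3286772 ] tcp-com along -0.02748957741609734
tail slope -0.0786583311558272
shift [-0.043  0.004  0.176] turn [-0.0005 -0.0005  0.0007]
```

View pics/top4.png

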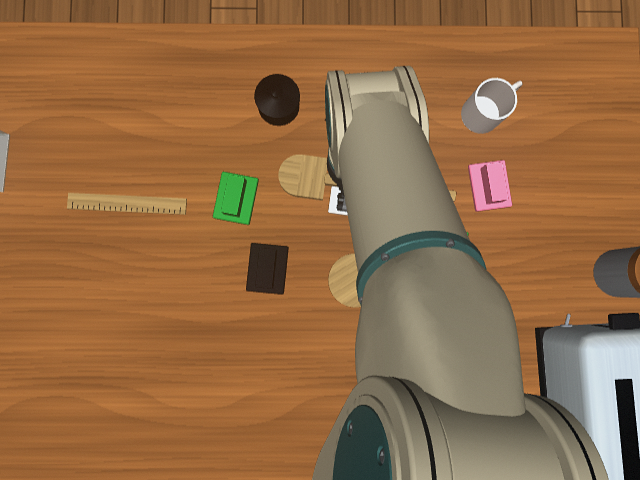

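The top view shows the blade at (302,176), left of the rest, and the handle tail at (454,195) past the arm. The arm hides the middle, so I'll locate the balance point from the tip of the blade.

```bash
python3 - <<'E'
from h import *
s=bot.snapshot("top");P=pts(s);p=np.array(bot.read_state()["tcp_pos"]);print(p)
d=np.array([np.cos(1.435),np.sin(1.435)]);v,u=np.mgrid[:480,:640]
hsv=cv2.cvtColor(s["image"],cv2.COLOR_RGB2HSV)
m=(u>265)&(u<326)&(v>145)&(v<208)&(P[...,2]>.09)&(P[...,2]<.135)
c=max(cv2.findContours(m.astype(np.uint8),0,2)[0],key=cv2.contourArea).reshape(-1,2)
q=cast(s,c,np.median(P[m][:,2]))[:,:2];n=np.array([-d[1],d[0]])
print("blade width",np.ptp(q@n),"lat centre",(q@n).max()/2+(q@n).min()/2,"tcp lat",p[:2]@n)
tip=(q@d).max();print("tcp - com along d", p[:2]@d-(tip-.12))
B=P[m];B=B[abs(B[:,2]-np.median(B[:,2]))<.01];A=np.c_[B[:,:2]@d,B[:,:2]@n,np.ones(len(B))];print("slopes",np.linalg.lstsq(A,B[:,2],rcond=None)[0],"z",np.median(B[:,2]))
E
```

```text
[ 0.65181909 -0.16242697  0.12273292]
blade width 0.07268558565533179 lat centre -0.6637452262334658 tcp lat -0.667807594625762
tcp - com along d 0.004777449225446748
slopes [-0.01663006 -0.01005666  0.10750499] z 0.11424870793681
```

{"fn": "drive_tool", "kwargs": {
  "steps": [
    {"dx": -0.027,"dy": 0,"dz": 0,"wx": 0,"wy": 0,"wz": 0},
    {"dx": -0.027,"dy": 0,"dz": 0.05,"wx": 0,"wy": 0,"wz": 0},
    {"dx": -0.027,"dy": 0,"dz": 0.1,"wx": 0,"wy": 0,"wz": 0},
    {"dx": -0.027,"dy": 0,"dz": 0.14,"wx": 0,"wy": 0,"wz": 0},
    {"dx": -0.027,"dy": 0,"dz": 0.16,"wx": 0,"wy": 0,"wz": 0},
    {"dx": -0.027,"dy": 0,"dz": 0.165,"wx": 0,"wy": 0,"wz": 0},
    {"dx": -0.027,"dy": 0,"dz": 0.165,"wx": 0,"wy": 0,"wz": 0},
    {"dx": -0.027,"dy": 0,"dz": 0.165,"wx": 0,"wy": 0,"wz": 0}
  ]
}}

```text
clock: 8.25
tcp_pos: [0.6513, -0.1729, 0.0735]
ee_rot: [2.366, 2.066, 0.001]
contact_force: [0.2, 0.5, -0.4]
gripper_width: 0.0169
grasp_force: 49.6
```

{"fn": "drive_tool", "kwargs": {
  "steps": [
    {"dx": 0.004,"dy": 0,"dz": 0.005,"wx": 0,"wy": 0,"wz": 0},
    {"dx": 0.004,"dy": 0,"dz": 0.01,"wx": 0,"wy": 0,"wz": 0},
    {"dx": 0.004,"dy": 0,"dz": 0.014,"wx": 0,"wy": 0,"wz": 0},
    {"dx": 0.004,"dy": 0,"dz": 0.014,"wx": 0,"wy": 0,"wz": 0},
    {"dx": 0.004,"dy": 0,"dz": 0.014,"wx": 0,"wy": 0,"wz": 0}
  ]
}}

```text
clock: 8.75
tcp_pos: [0.651, -0.1717, 0.069]
ee_rot: [2.367, 2.066, 0.0]
contact_force: [-0.0, 0.3, 0.3]
gripper_width: 0.0165
grasp_force: 49.7
```

{"fn": "drive_tool", "kwargs": {
  "steps": [
    {"dx": 0,"dy": 0,"dz": 0.003,"wx": 0,"wy": 0,"wz": 0},
    {"dx": 0,"dy": 0,"dz": 0.003,"wx": 0,"wy": 0,"wz": 0},
    {"dx": 0,"dy": 0,"dz": 0.003,"wx": 0,"wy": 0,"wz": 0}
  ]
}}

```text
clock: 9.05
tcp_pos: [0.6511, -0.1718, 0.069]
ee_rot: [2.366, 2.066, 0.0]
contact_force: [-2.6, 0.8, 6.1]
gripper_width: 0.0166
grasp_force: 50.5
```

Contact shows 6 N upward, so the paddle is on the bar. I'll release it.

{"fn": "drive_tool", "kwargs": {
  "steps": [
    {"dx": 0,"dy": 0,"dz": 0,"wx": 0,"wy": 0,"wz": 0},
    {"dx": 0,"dy": 0,"dz": 0,"wx": 0,"wy": 0,"wz": 0},
    {"dx": 0,"dy": 0,"dz": 0,"wx": 0,"wy": 0,"wz": 0},
    {"dx": 0,"dy": 0,"dz": 0,"wx": 0,"wy": 0,"wz": 0},
    {"dx": 0,"dy": 0,"dz": 0,"wx": 0,"wy": 0,"wz": 0},
    {"dx": 0,"dy": 0,"dz": 0,"wx": 0,"wy": 0,"wz": 0}
  ],
  "hand": -0.3,
  "grip_force": 20
}}

```text
clock: 9.65
tcp_pos: [0.6509, -0.1718, 0.0678]
ee_rot: [-2.367, -2.066, 0.0]
contact_force: [0.0, 0.3, 0.2]
gripper_width: 0.0559
grasp_force: 0.0
```

```bash
python3 - <<'E'
from h import *
s=bot.snapshot("scene");cv2.imwrite("pics/scene5.png",cv2.resize(s["image"][130:380,120:480,::-1],None,fx=2,fy=2))
E
```

```text
(no output)
```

View pics/scene5.png

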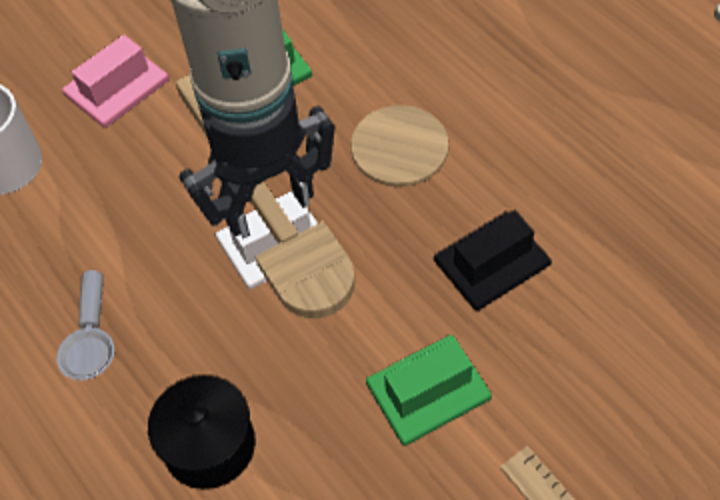

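The crop shows the paddle lying across the white bar at (275,225), with the fingers open on either side. I'll lift straight up, slowly at first.

{"fn": "drive_tool", "kwargs": {
  "steps": [
    {"dx": 0,"dy": 0,"dz": -0.03,"wx": 0,"wy": 0,"wz": 0},
    {"dx": 0,"dy": 0,"dz": -0.08,"wx": 0,"wy": 0,"wz": 0},
    {"dx": 0,"dy": 0,"dz": -0.2,"wx": 0,"wy": 0,"wz": 0},
    {"dx": 0,"dy": 0,"dz": -0.35,"wx": 0,"wy": 0,"wz": 0},
    {"dx": 0,"dy": 0,"dz": -0.5,"wx": 0,"wy": 0,"wz": 0},
    {"dx": 0,"dy": 0,"dz": -0.5,"wx": 0,"wy": 0,"wz": 0},
    {"dx": 0,"dy": 0,"dz": -0.5,"wx": 0,"wy": 0,"wz": 0},
    {"dx": 0,"dy": 0,"dz": -0.5,"wx": 0,"wy": 0,"wz": 0}
  ]
}}

```text
clock: 10.5
tcp_pos: [0.6502, -0.1718, 0.2177]
ee_rot: [-2.366, -2.066, 0.001]
contact_force: [0.0, -0.1, -0.5]
gripper_width: 0.0553
grasp_force: 0.0
```

```bash
python3 - <<'E'
from h import *
s=bot.snapshot("scene");P=pts(s);cv2.imwrite("pics/scene6.png",s["image"][:,:,::-1])
d=np.array([np.cos(1.435),np.sin(1.435)]);n=np.array([-d[1],d[0]]);r=P[...,:2]-[.6507,-.1754]
a=r@d;b=r@n
for n_,lo,hi in(("blade",.05,.11),("near",.018,.035),("tail",-.17,-.08)):
    m=(a>lo)&(a<hi)&(abs(b)<.012)&(P[...,2]>.03)&(P[...,2]<.1);print(n_,m.sum(),np.median(P[m][:,2]))
m=(abs(b)<.03)&(abs(a)<.22)&(P[...,2]>.053)&(P[...,2]<.09);print("along",np.percentile(a[m],[.5,99.5]))
E
```

```text
blade 404 0.0606227176986779
near 93 0.06609308589091044
tail 106 0.06566768267622083
along [-0.17349179  0.1195596 ]
```

View pics/scene6.png

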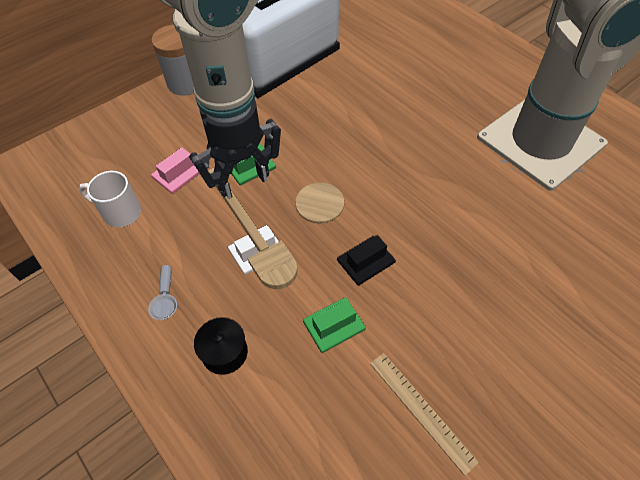

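The paddle lies across the white bar at (258,245), and the gripper is clear above it. The blade top is at 61 mm and the handle at 66 mm, which is level on a 45 mm bar. The blade tip is 120 mm past the bar's centre line, so the balance point is centred.

```bash
python3 -c "
from rig import bot
print(bot.hand_in())"
```

```text
the job is handed in; nothing more can be done
None
```

The paddle is balanced level across the white rest's bar, the ruler was left alone, and the job is handed in at about 10.5 s of the 38 s; no verdict came back.

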